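Sort the glaze jars by heft

TASK

The three closed glaze jars in the middle of the bench look alike, but after the class some are still well filled and others are nearly used up: go by their weight in the hand, lifting a jar a little by its cap. Slide every jar that is at least half full into the tray beside the banding wheel and every other jar into the tray beside the lidded bucket, each upright and home against the tray's back rail. The caps are only pressed on, so never lift a jar more than about 3 cm off the bench and do not tip one over, and leave the clay bowl, the paddle and the plaster bat where they lie.

Things in the scene. Friction and masses are not known exactly. Their poses are not given: they have to be found in the camera images.
- jar_a_mid (a point): one of three alike opaque white jars, upright: body 80 mm across, 76 mm high, shoulder narrowing to 44 mm at 90 mm, round press-on cap 48 mm across from 94 mm to the flat top at 124 mm. Point: on the axis (z), 62 mm above the foot, 47 mm below the cap's middle. Weighs 0.12 kg bare, 0.45 kg (4.4 N) half full, 0.78 kg brimful; nothing outside tells which
- jar_b_mid (a point): one of three alike opaque white jars, upright: body 80 mm across, 76 mm high, shoulder narrowing to 44 mm at 90 mm, round press-on cap 48 mm across from 94 mm to the flat top at 124 mm. Point: on the axis (z), 62 mm above the foot, 47 mm below the cap's middle. Weighs 0.12 kg bare, 0.45 kg (4.4 N) half full, 0.78 kg brimful; nothing outside tells which
- jar_c_mid (a point): one of three alike opaque white jars, upright: body 80 mm across, 76 mm high, shoulder narrowing to 44 mm at 90 mm, round press-on cap 48 mm across from 94 mm to the flat top at 124 mm. Point: on the axis (z), 62 mm above the foot, 47 mm below the cap's middle. Weighs 0.12 kg bare, 0.45 kg (4.4 N) half full, 0.78 kg brimful; nothing outside tells which
- tray_left: fixed three-sided metal tray left of the jars, open towards them. Inside 285 mm along its x (about world x), 105 mm along its y; end walls and back rail 30 mm high, 4 mm thick. Origin: centre of the floor; open edge at y -52.5 mm, back rail's inner face at y +52.5 mm, end walls at x -142.5 and +142.5 mm. Floor flush with the bench, no step. Holds three jars side by side
- tray_right: fixed three-sided metal tray right of the jars, open towards them. Inside 285 mm along its x (about world x), 105 mm along its y; end walls and back rail 30 mm high, 4 mm thick. Origin: centre of the floor; open edge at y +52.5 mm, back rail's inner face at y -52.5 mm, end walls at x -142.5 and +142.5 mm. Floor flush with the bench, no step. Holds three jars side by side
- bucket: fixed white plastic bucket with a lid, 160 mm in diameter at the lid, 154 mm high, standing behind the back rail of one of the two trays (left or right, it changes): the tray on its side (same sign of y) is for jars less than half full. Origin: centre of its foot
- banding_wheel: fixed banding wheel (potter's turntable): dark foot and column under a grey disc 170 mm in diameter, 110 mm high, standing behind the back rail of the other tray: that tray is for jars at least half full. Origin: centre of its foot
- bowl: unfired grey clay bowl, 110 mm across, 45 mm high, loose on the far side of the jars; leave it. Origin: centre of its foot
- paddle: flat wooden paddle, 275 mm long, 60 mm wide, 10 mm thick, lying on the near right of the bench; leave it. Origin: underside, near its middle; x axis towards the blade
- bat: round white plaster bat, 170 mm in diameter, 18 mm thick, lying on the near left of the bench; leave it. Origin: centre of its underside
Things that resemble listed ones, but are neither listed nor needed, are in the scene too. Leave any blue or green look-alike of the part that bears jar_a_mid alone.

How it is judged:
On the way:
1. a jar is lifted just clear of the bench to feel its weight (height (world z) of any of jar_a_mid, jar_b_mid, jar_c_mid above 0.065 m), for 0.2 s.
At the end, for the whole second after the job is handed in: every jar stands upright (0.1 rad) and at rest in a tray, its side within 15 mm of the back rail: jars over 0.51 kg in the tray on the banding wheel's side, jars under 0.39 kg in the one on the bucket's side, those between in either (((contact force between jar_a and table below 5 N and horizontal distance between jar_a_mid and bucket below 0.45 m) or (contact force between jar_a and table above 3.8 N and horizontal distance between jar_a_mid and banding_wheel below 0.45 m)) and ((x of jar_a_mid in the frame of tray_left between -0.112 and 0.112 m and y of jar_a_mid in the frame of tray_left between -0.0025 and 0.025 m) or (x of jar_a_mid in the frame of tray_right between -0.112 and 0.112 m and y of jar_a_mid in the frame of tray_right between -0.025 and 0.0025 m)) and height (world z) of each of jar_a_mid, jar_b_mid, jar_c_mid below 0.067 m and angle between each of jar_a_mid, jar_b_mid, jar_c_mid's own z axis and vertical below 0.1 rad and linear speed of each of jar_a, jar_b, jar_c below 0.02 m/s and ((contact force between jar_b and table below 5 N and horizontal distance between jar_b_mid and bucket below 0.45 m) or (contact force between jar_b and table above 3.8 N and horizontal distance between jar_b_mid and banding_wheel below 0.45 m)) and ((x of jar_b_mid in the frame of tray_left between -0.112 and 0.112 m and y of jar_b_mid in the frame of tray_left between -0.0025 and 0.025 m) or (x of jar_b_mid in the frame of tray_right between -0.112 and 0.112 m and y of jar_b_mid in the frame of tray_right between -0.025 and 0.0025 m)) and ((contact force between jar_c and table below 5 N and horizontal distance between jar_c_mid and bucket below 0.45 m) or (contact force between jar_c and table above 3.8 N and horizontal distance between jar_c_mid and banding_wheel below 0.45 m)) and ((x of jar_c_mid in the frame of tray_left between -0.112 and 0.112 m and y of jar_c_mid in the frame of tray_left between -0.0025 and 0.025 m) or (x of jar_c_mid in the frame of tray_right between -0.112 and 0.112 m and y of jar_c_mid in the frame of tray_right between -0.025 and 0.0025 m))); the robot touches nothing.
It fails at once if a jar is raised more than 45 mm off the bench by its cap (height (world z) of any of jar_a_mid, jar_b_mid, jar_c_mid above 0.107 m).
It fails at once if a jar is tipped by more than 0.5 rad (angle between any of jar_a_mid, jar_b_mid, jar_c_mid's own z axis and vertical above 0.5 rad).
It fails at once if the bowl, paddle or bat is moved by more than 20 mm (distance of any of bowl, paddle, bat from where it was at the start of the episode above 0.02 m).
It also fails if it takes over 64 s, if anything falls off the work surface, if the arm or the gripper's body presses on something with over 40 N, if the wrist force passes 120 N, or if a joint passes its speed limit or range.

ROBOT

A 7-joint arm with a two-finger parallel gripper is mounted at the origin on the work surface. World frame = base frame: x ahead of the robot, y to its left, z up, the work surface at z = 0. Lengths are in m, angles in rad, forces in N, time in s.
With the tool pointing down it reaches from about 0.4 to 0.85 m from the base axis. Payload 4.4 kg.
Tool frame: the origin (TCP) lies midway between the tips of the shut fingers; the grasp point (between the pads) lies 19 mm behind it; x points along the fingers, y is the direction in which the jaws open and shut, and the axes are right-handed (so a half turn about x gives the same grasp; the last joint's range is limited). The gripper opens to 94 mm and grips with 3 to 60 N. Pads are 16 mm wide; open, the fingers measure 119 mm over their backs; the gripper's body (75 mm by 177 mm) begins 78 mm behind the grasp point.
Start: joints at [-1.407, 0.628, 0.038, 1.517, -0.027, 0.996, -0.02], TCP at [0.148, 0.633, 0.205] pointing down, gripper open.
Joint ranges: [-3.06, 3.06], [-0.37, 2.12], [-1.25, 1.32], [0.18, 2.47], [-1.1, 4.24], [0.23, 1.98], [-2.94, 2.94]. Speed limits (rad/s): [2.57, 2.57, 3.14, 3.14, 3.14, 3.14, 3.14].

INTERFACE

Orientations are given as a unit quaternion [w, x, y, z].
In Python, from workcell import robot gives the robot as it stands.
- The arm moves only by the shell command python3 -m crank 'ROWS' [OPENING] [FORCE]. ROWS is JSON, a list that holds one entry, the list of rows, each a list of 4 numbers: the shift along the tool's x, y, z in mm, then the turn about the tool's x in rad. A call has 1 to 10 rows; each row shifts and turns the commanded pose from where the row before left it, along the tool's axes as they then stand; what a row does not reach is not made up. A row lasts 1/8 s, in which the tool goes at most 62.5 mm and 10.7 degrees, less where a joint would pass 70% of its speed; a pose out of reach is approached as far as the arm can. A call with a gripper value outside its range is refused whole. OPENING is the finger opening in mm, from 0 to 94, set as the call begins (- or left out, the last holds). The fingers move at their own pace and stop on an object; FORCE is the grip in N (left out, the last holds). Time passes only in rows, so rows that do not move let the fingers close. It gives the time, the measured TCP pose, the force and the opening at its end, in the units of the state.
- robot.state(): the state, without advancing time (a new reading comes with each control period).
- robot.read_camera(name): name is "scene" or "side" or "wrist"; returns (picture, depth): 400x640x3 uint8, red, green, blue; 400x640 float32, m along the optical axis (not along the pixel's ray), 0 where there is no reading.
- robot.camera_params(name): a dict with "K" (3x3 intrinsics, pixels), "dist_coeffs" ([k1, k2, p1, p2, k3] as OpenCV has them; the pictures are not rectified), "origin" and "orientation" of the camera in the world. Camera axes: x right, y down, z forward; pixel columns grow to the right and rows downward; lengths in m; the calibration is good to about 2 mm. A picture is of the moment at which its call begins: read the wrist's pose just before it. camera_params takes no time and is no camera call; for the wrist camera it gives the pose at the moment of the call.
- robot.close_job(): hands the job in, once; it reports no verdict.
The state is a dict: "time": time; "qpos": joint angles; "joint_vel": joint speeds; "joint_torque": joint torques, N m; "position": TCP position; "tcp_rot": TCP orientation; "contact_force": force on the tool from outside, world axes, zero at the start; "wrist_torque": the same for the moment, N m; "width": opening from 0.0 (shut) to 1.0 (fully open).
Only numpy, scipy, OpenCV 4.12 (cv2) and the standard library are available. Lean on these libraries where they do the work, as an engineer would, in place of code of your own. Each camera call takes 0.05 s, during which the arm holds its last target. There are 200 camera calls.

## Working session

There is one attempt and no reset: what is moved stays moved. The work goes in short steps, Python scripts to look and compute and a shell command to move; the robot and the scene stay as the last step left them, time stands still between calls to the robot, and variables do not carry over. Pictures are saved under pics/ and viewed, about 8 in all and at most 12, crops included, and the job is handed in when it is done.

```bash
ls; mkdir -p pics; python3 - <<'E'
from workcell import robot
import cv2, numpy as np
print(robot.state())
for n in ("scene","side"):
    im,d=robot.read_camera(n); np.savez(f"pics/{n}0.npz",im=im,d=d)
    cv2.imwrite(f"pics/{n}0.png",im[:,:,::-1]); print(n,robot.camera_params(n))
a=[cv2.imread(f"pics/{n}0.png") for n in("scene","side")]
E
```

```text
pics
{'time': 0.0, 'qpos': array([-1.40681355,  0.62933711,  0.03848056,  1.51833059, -0.02703233,
        0.99632325, -0.01999019]), 'joint_vel': array([ 0.00231489, -0.00071557,  0.00024638,  0.00122846, -0.00065913,
        0.00091464,  0.00063885]), 'joint_torque': array([ 9.73512488e-05, -5.49740016e+01,  1.14377081e+00, -1.86627334e+01,
       -5.21387067e-02,  2.41830532e-02,  1.76350563e-04]), 'position': array([0.14788174, 0.63227585, 0.20457265]), 'tcp_rot': array([ 0.70237374,  0.08041443,  0.70251253, -0.08173605]), 'contact_force': array([-0.94311613,  0.04834117, -0.88690071]), 'wrist_torque': array([ 0.00528726, -0.02164126, -0.05740062]), 'width': 0.9983069493004978}
scene {'K': array([[464.02039071,   0.        , 324.51865254],
       [  0.        , 464.02039071, 201.49924948],
       [  0.        ,   0.        ,   1.        ]]), 'dist_coeffs': array([-0.07443697,  0.        ,  0.        ,  0.        ,  0.        ]), 'origin': array([1.2107862 , 0.63322789, 0.89929667]), 'orientation': array([-0.16547129,  0.36951965,  0.83169258, -0.37994991])}
side {'K': array([[468.36842062,   0.        , 323.92056153],
       [  0.        , 468.36842062, 201.066776  ],
       [  0.        ,   0.        ,   1.        ]]), 'dist_coeffs': array([-0.12089332,  0.        ,  0.        ,  0.        ,  0.        ]), 'origin': array([0.40706423, 0.82466582, 1.02545875]), 'orientation': array([ 0.02491284, -0.08485343,  0.93491512, -0.34367568])}
```

View pics/scene0.png

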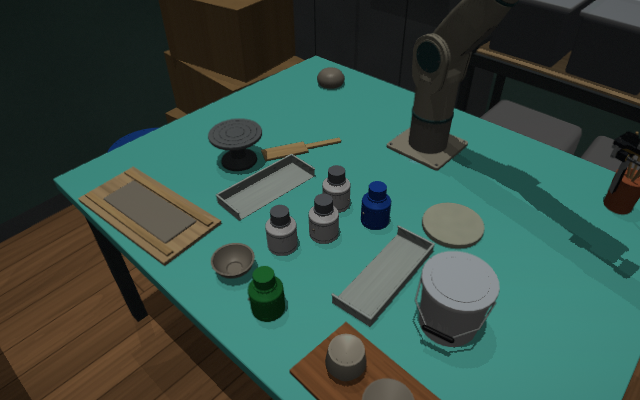

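View pics/side0.png

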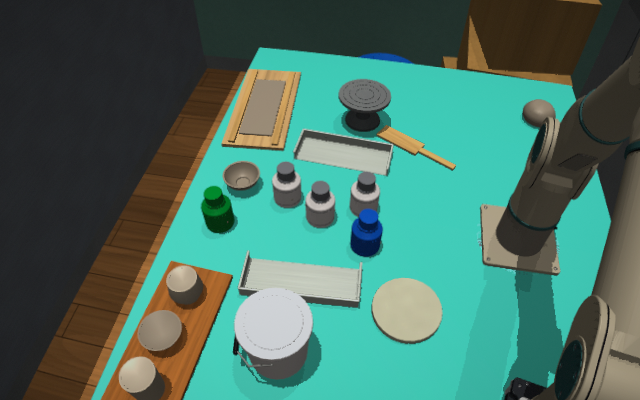

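The scene view shows three white jars at about (336,188), (323,218) and (281,230). The wheel is behind the right tray and the bucket behind the left one. The blue and green look-alikes stand near the jars. Next I'll turn the depth into world points.

```bash
cat >h.py <<'E'
from workcell import robot
import cv2, numpy as np
from scipy.spatial.transform import Rotation as R
def cloud(n,im=None,d=None,p=None):
    p=p or robot.camera_params(n)
    if im is None: im,d=robot.read_camera(n)
    v,u=np.mgrid[0:400,0:640]
    px=np.stack([u,v],-1).reshape(-1,1,2).astype(float)
    r=cv2.undistortPoints(px,p["K"],p["dist_coeffs"]).reshape(400,640,2)
    P=np.concatenate([r,np.ones((400,640,1))],-1)*d[...,None]
    q=p["orientation"]; W=R.from_quat([q[1],q[2],q[3],q[0]]).apply(P.reshape(-1,3)).reshape(400,640,3)+p["origin"]
    W[d<=0]=np.nan
    return im,W
def clusters(W,lo,hi,im,minn=30,box=(0.2,1.1,-0.6,0.62)):
    z=W[...,2]; m=(z>lo)&(z<hi)&(W[...,0]>box[0])&(W[...,0]<box[1])&(W[...,1]>box[2])&(W[...,1]<box[3])
    n,l,s,c=cv2.connectedComponentsWithStats(m.astype(np.uint8))
    for i in range(1,n):
        if s[i,4]>=minn:
            P=W[l==i]; rc=cv2.minAreaRect((P[:,:2]*1000).astype(np.float32))
            print("px",c[i].round(),"n",s[i,4],"mean",P.mean(0).round(4),"rect",np.round(rc[0],0),np.round(rc[1],0),round(rc[2],1),"rgb",im[l==i].mean(0).round())
E
python3 - <<'E'
from h import *
for n in("scene","side"):
    f=np.load(f"pics/{n}0.npz"); im,W=cloud(n,f["im"],f["d"])
    t=W[...,2][(abs(W[...,2])<.02)]; print(n,"table",np.median(t))
    print("caps"); clusters(W,.119,.129,im)
    print("rails"); clusters(W,.024,.036,im,60)
    print("bucket/wheel"); clusters(W,.145,.17,im,200); clusters(W,.1,.118,im,400)
    print("low"); clusters(W,.006,.022,im,150); 
E
```

```text
scene table 0.0015338296868494528
caps
px [336. 171.] n 162 mean [ 0.4381 -0.0315  0.1247] rect [437. -32.] [48. 46.] 80.5 rgb [62. 66. 68.]
px [377. 187.] n 187 mean [0.4186 0.0962 0.1247] rect [417.  95.] [47. 45.] 53.8 rgb [ 17.  46. 102.]
px [323. 200.] n 200 mean [0.5532 0.0253 0.1247] rect [552.  24.] [46. 46.] 41.7 rgb [63. 66. 68.]
px [279. 211.] n 217 mean [ 0.6577 -0.0275  0.1244] rect [657. -29.] [48. 46.] 55.2 rgb [63. 67. 70.]
px [263. 275.] n 325 mean [0.8218 0.0937 0.124 ] rect [821.  93.] [49. 46.] 47.0 rgb [25. 83. 38.]
px [449. 310.] n 185 mean [0.6335 0.4429 0.124 ] rect [626. 438.] [ 42. 133.] 12.2 rgb [47. 48. 47.]
rails
px [239. 156.] n 67 mean [ 0.493  -0.4004  0.029 ] rect [ 490. -400.] [36. 56.] 66.6 rgb [12. 14. 14.]
px [258. 178.] n 398 mean [ 0.5266 -0.265   0.0306] rect [ 524. -236.] [118. 298.] 86.6 rgb [72. 80. 76.]
px [375. 220.] n 91 mean [0.4396 0.1128 0.03  ] rect [436. 109.] [35. 78.] 35.0 rgb [ 5. 16. 40.]
px [390. 279.] n 567 mean [0.5726 0.2652 0.0313] rect [559. 239.] [298. 114.] 4.0 rgb [87. 93. 89.]
px [324. 234.] n 95 mean [0.5723 0.0446 0.0
[... 3772 characters left out ...]
 -0.3898  0.0135] rect [ 484. -397.] [115. 101.] 4.9 rgb [29. 32. 32.]
px [407. 143.] n 723 mean [ 0.3273 -0.3181  0.0095] rect [ 307. -309.] [ 66. 253.] 61.7 rgb [189. 152.  90.]
px [341. 141.] n 364 mean [ 0.5374 -0.2779  0.014 ] rect [ 540. -279.] [307. 104.] 17.0 rgb [65. 68. 64.]
px [242. 177.] n 294 mean [ 0.8019 -0.0671  0.0141] rect [801. -66.] [80. 58.] 24.7 rgb [134. 121. 104.]
px [176. 335.] n 5894 mean [0.8126 0.4364 0.0118] rect [828. 438.] [374. 174.] 86.4 rgb [147.  90.  41.]
px [406. 310.] n 3544 mean [0.2925 0.2784 0.0175] rect [293. 274.] [167. 170.] 48.5 rgb [186. 184. 154.]
px [330. 302.] n 171 mean [0.4753 0.2878 0.0142] rect [477. 288.] [134.   4.] 3.1 rgb [65. 67. 62.]
```

```bash
python3 - <<'E'
from h import *
for n in("scene","side"):
    f=np.load(f"pics/{n}0.npz"); im,W=cloud(n,f["im"],f["d"])
    for s in(1,-1):
        m=(abs(W[...,2]-.031)<.005)&(W[...,0]>.36)&(W[...,0]<.72)&(s*W[...,1]>.2)&(s*W[...,1]<.32)
        P=W[m][:,:2]
        k=(abs(P[:,0]-.54)<.1); a=np.polyfit(P[k,0],P[k,1],1)
        r=P[:,1]-np.polyval(a,P[:,0]); b=P[abs(r)<.005]; a=np.polyfit(b[:,0],b[:,1],1)
        print(n,s,"backrail y=",a.round(4),"x range",np.percentile(b[:,0],[1,99]).round(4),"y at .55",np.polyval(a,.55).round(4),"std",(b[:,1]-np.polyval(a,b[:,0])).std().round(4))
st=robot.state();q=st["tcp_rot"]
print(R.from_quat([q[1],q[2],q[3],q[0]]).as_matrix().round(3))
E
```

```text
scene 1 backrail y= [0.0629 0.2564] x range [0.4141 0.7015] y at .55 0.291 std 0.0019
scene -1 backrail y= [-0.0658 -0.2514] x range [0.3782 0.6663] y at .55 -0.2876 std 0.0023
side 1 backrail y= [0.0658 0.2555] x range [0.4102 0.6999] y at .55 0.2917 std 0.002
side -1 backrail y= [-0.0622 -0.2504] x range [0.3758 0.6623] y at .55 -0.2846 std 0.0024
[[-0.     0.228  0.974]
 [-0.002  0.974 -0.228]
 [-1.    -0.002  0.   ]]
```

```bash
python3 -m crank '[[[0,0,0,-0.05],[0,0,0,-0.05]]]' 74 20; python3 - <<'E'
from h import *
st=robot.state();q=st["tcp_rot"]
print(st["time"],st["position"],R.from_quat([q[1],q[2],q[3],q[0]]).as_matrix().round(3))
E
```

```text
time: 0.35
position: [0.1479, 0.6325, 0.2049]
tcp_rot: [0.706, 0.045, 0.706, -0.046]
contact_force: [1.4, 0.4, 0.3]
width: 0.822
0.35 [0.14790407 0.63253977 0.20493052] [[-0.     0.128  0.992]
 [-0.001  0.992 -0.128]
 [-1.    -0.001 -0.   ]]
```

```bash
python3 -m crank '[[[0,0,0,-0.128],[0,-50,33,0],[0,-50,33,0],[0,-50,33,0],[0,-50,33,0],[0,-50,33,0],[0,-50,33,0],[0,-50,33,0],[0,-50,33,0],[0,-50,33,0]]]' 74 20; python3 -m crank '[[[0,-50,35,0],[0,-50,35,0],[0,-50,35,0],[0,0,0,0],[0,0,0,0]]]'
```

```text
time: 1.6
position: [0.445, 0.1807, 0.2054]
tcp_rot: [0.707, 0.001, 0.707, -0.001]
contact_force: [0.9, 0.3, -0.5]
width: 0.79
time: 2.22
position: [0.5482, 0.0327, 0.205]
tcp_rot: [0.707, 0.001, 0.708, -0.0]
contact_force: [0.1, 0.3, -0.6]
width: 0.786
```

```bash
python3 -m crank '[[[0,-7,3,0],[30,0,0,0],[30,0,0,0],[30,0,0,0],[19,0,0,0],[0,0,0,0]]]'; python3 -m crank '[[[0,0,0,0],[0,0,0,0],[0,0,0,0],[0,0,0,0],[0,0,0,0]]]' 30 25;  python3 -m crank '[[[0,0,0,0],[0,0,0,0]]]'
```

```text
time: 2.98
position: [0.5505, 0.0261, 0.0954]
tcp_rot: [0.706, -0.0, 0.708, 0.0]
contact_force: [0.2, 0.4, -0.2]
width: 0.787
time: 3.6
position: [0.5527, 0.0241, 0.0973]
tcp_rot: [0.708, 0.001, 0.706, -0.001]
contact_force: [0.5, -3.9, 5.8]
width: 0.51
time: 3.85
position: [0.5527, 0.0241, 0.0973]
tcp_rot: [0.708, 0.001, 0.706, -0.001]
contact_force: [-0.3, -2.8, 5.6]
width: 0.508
```

```bash
python3 -m crank '[[[-4,0,0,0],[-4,0,0,0],[-4,0,0,0],[0,0,0,0],[0,0,0,0],[0,0,0,0],[0,0,0,0]]]'; python3 - <<'E'
from h import *
im,W=cloud("side"); cv2.imwrite("pics/s1.png",im[80:300,180:460,::-1])
clusters(W,.02,.15,im,100,(.4,.7,-.08,.06))
P=robot.state();print(P["contact_force"],P["wrist_torque"],P["position"])
im,W=cloud("wrist"); cv2.imwrite("pics/w1.png",im[:,:,::-1])
E
```

```text
time: 4.72
position: [0.5519, 0.0252, 0.1083]
tcp_rot: [0.707, 0.001, 0.707, -0.001]
contact_force: [0.9, -0.1, -5.6]
width: 0.508
px [286. 184.] n 919 mean [ 0.6502 -0.0079  0.0797] rect [653. -18.] [77. 67.] 26.4 rgb [114. 113. 112.]
px [364. 193.] n 908 mean [ 0.4368 -0.0119  0.0841] rect [437. -22.] [76. 68.] 5.3 rgb [98. 99. 99.]
px [322. 203.] n 547 mean [0.5415 0.0443 0.0827] rect [547.  35.] [81. 63.] 18.8 rgb [105. 106. 104.]
[ 0.03368682  0.19481614 -6.74077602] [ 0.0540225  -0.04510823 -0.04029994] [0.55184847 0.02521375 0.10835251]
```

View pics/s1.png

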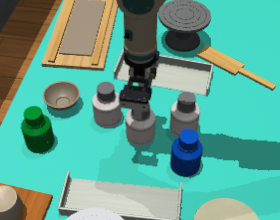

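The crop shows jar B hanging upright from the gripper, just off the bench. I'll average a few force readings before deciding.

```bash
for i in 1 2 3 4 5 6 7; do python3 -m crank '[[[0,0,0,0]]]' | grep contact; done
```

```text
contact_force: [-0.5, -0.3, -6.8]
contact_force: [0.4, 0.3, -5.8]
contact_force: [-0.3, -0.2, -5.7]
contact_force: [0.3, 0.0, -5.7]
contact_force: [0.2, 0.4, -6.2]
contact_force: [-0.1, -0.3, -5.3]
contact_force: [0.3, 0.2, -7.1]
```

B weighs about 5.7 N (0.58 kg) net of the offset, so it goes to the wheel (right) tray. I'll set it down and slide it between A and C.

```bash
python3 -m crank '[[[5.5,0,-3,0],[5,0,-3,0],[0,0,0,0],[0,-20,0,0],[0,-20,0,0],[0,-20,0,0],[0,-20,0,0]]]'; python3 -m crank '[[[0,-25,0,0],[0,-25,0,0],[0,-25,-10,0],[0,-25,-10,0],[0,-25,0,0],[0,0,0,0],[0,0,0,0]]]'
```

```text
time: 6.58
position: [0.5457, -0.0553, 0.0978]
tcp_rot: [0.707, 0.001, 0.707, -0.001]
contact_force: [-0.3, 0.2, -5.6]
width: 0.504
time: 7.45
position: [0.5255, -0.1788, 0.0978]
tcp_rot: [0.707, 0.001, 0.707, -0.0]
contact_force: [0.6, 0.8, -5.0]
width: 0.506
```

```bash
python3 -m crank '[[[1,-20,0,0],[1,-20,0,0],[0,-15,0,0],[0,-4,0,0],[0,0,0,0],[0,0,0,0]]]'; python3 -m crank '[[[0,-2,0,0],[0,0,0,0],[0,0,0,0]]]'
```

```text
time: 8.2
position: [0.5262, -0.2393, 0.0969]
tcp_rot: [0.708, 0.001, 0.706, -0.001]
contact_force: [-0.5, 2.6, 6.3]
width: 0.506
time: 8.57
position: [0.5262, -0.2398, 0.0969]
tcp_rot: [0.708, 0.001, 0.707, -0.0]
contact_force: [0.0, 5.5, 6.6]
width: 0.505
```

```bash
python3 -m crank '[[[0,0,0,0],[0,0,0,0],[0,0,0,0],[-25,0,0,0],[-30,0,0,0]]]' 74; python3 -m crank '[[[0,42,-18,0],[0,42,-18,0],[0,42,-18,0],[0,42,-18,0],[0,41,-18,0],[0,0,0,0],[0,0,0,0]]]'
```

```text
time: 9.2
position: [0.5248, -0.2411, 0.1509]
tcp_rot: [0.706, 0.001, 0.708, -0.001]
contact_force: [0.6, -0.4, -0.0]
width: 0.786
time: 10.07
position: [0.4366, -0.0325, 0.1511]
tcp_rot: [0.707, 0.001, 0.707, -0.001]
contact_force: [-0.6, 0.1, -0.5]
width: 0.784
```

```bash
python3 - <<'E'
from h import *
for n in("scene","side"):
    im,W=cloud(n)
    print(n); clusters(W,.117,.129,im,60,(.3,.8,-.32,.06))
E
```

```text
scene
px [262. 156.] n 158 mean [ 0.5271 -0.2355  0.1242] rect [ 527. -237.] [52. 46.] 48.2 rgb [61. 64. 66.]
px [336. 171.] n 174 mean [ 0.4387 -0.0306  0.1242] rect [436. -33.] [52. 44.] 41.9 rgb [36. 40. 41.]
px [279. 212.] n 230 mean [ 0.6582 -0.0269  0.1242] rect [656. -29.] [49. 45.] 47.1 rgb [64. 68. 70.]
side
px [344. 124.] n 156 mean [ 0.5239 -0.234   0.1229] rect [ 525. -236.] [49. 47.] 73.6 rgb [100. 103. 106.]
px [285. 168.] n 192 mean [ 0.6545 -0.0249  0.1225] rect [655. -26.] [46. 48.] 43.2 rgb [102. 104. 108.]
px [367. 180.] n 124 mean [ 0.4334 -0.0244  0.1224] rect [435. -29.] [46. 44.] 10.5 rgb [63. 67. 68.]
```

```bash
python3 -m crank '[[[0,2,0,0],[30,0,0,0],[23,0,0,0],[0,0,0,0],[0,0,0,0]]]'; for i in 1 2 3; do python3 -m crank '[[[0,0,0,0]]]'|grep contact; done; python3 -m crank '[[[0,0,0,0],[0,0,0,0],[0,0,0,0],[0,0,0,0],[0,0,0,0]]]' 30 25;  python3 -m crank '[[[-4,0,0,0],[-4,0,0,0],[-4,0,0,0],[0,0,0,0],[0,0,0,0]]]';  for i in 1 2 3 4 5 6; do python3 -m crank '[[[0,0,0,0]]]'|grep contact; done;
```

```text
time: 10.8
position: [0.4363, -0.0299, 0.0984]
tcp_rot: [0.707, 0.001, 0.707, -0.001]
contact_force: [-0.7, 0.1, 0.1]
width: 0.788
contact_force: [-0.6, -0.2, -0.3]
contact_force: [0.3, 0.1, 0.6]
contact_force: [-0.6, 1.1, 0.3]
time: 11.8
position: [0.4359, -0.0303, 0.098]
tcp_rot: [0.707, 0.001, 0.707, -0.001]
contact_force: [-0.6, -5.1, 1.1]
width: 0.506
time: 12.42
position: [0.4357, -0.0295, 0.1099]
tcp_rot: [0.707, 0.001, 0.707, -0.001]
contact_force: [0.8, -0.5, -6.4]
width: 0.507
contact_force: [-0.3, -0.3, -5.5]
contact_force: [0.4, -0.2, -5.1]
contact_force: [0.4, 0.1, -5.4]
contact_force: [-0.3, -0.0, -5.0]
contact_force: [-0.6, 0.2, -5.8]
contact_force: [0.1, 0.3, -4.8]
```

A weighs about 5.3 N (0.54 kg), so it also goes to the right tray.

```bash
python3 -m crank '[[[6,0,0,0],[6.5,0,0,0],[0,0,0,0],[0,-20,0,0],[0,-25,0,0],[0,-25,0,0],[0,-25,0,0],[0,-25,-1,0],[0,-25,-1,0],[0,0,0,0]]]'; python3 -m crank '[[[0,-25,0,0],[0,-20,0,0],[0,-10,0,0],[0,-5,0,0],[0,0,0,0],[0,0,0,0]]]'
```

```text
time: 14.42
position: [0.4332, -0.1764, 0.0971]
tcp_rot: [0.707, 0.002, 0.707, -0.002]
contact_force: [-0.1, 0.4, -6.6]
width: 0.505
time: 15.18
position: [0.4334, -0.2336, 0.0974]
tcp_rot: [0.707, 0.0, 0.707, 0.0]
contact_force: [0.3, 0.7, -6.3]
width: 0.507
```

```bash
python3 -m crank '[[[1,0,0,0],[1,0,0,0],[0,0,0,0]]]';python3 -m crank '[[[0,0,0,0],[0,0,0,0],[0,0,0,0],[-25,0,0,0],[-30,0,0,0]]]' 74; python3 -m crank '[[[0,41,44,0],[0,41,44,0],[0,41,44,0],[0,41,44,0],[0,40,47,0],[0,0,0,0],[0,0,0,0]]]'
```

```text
time: 15.55
position: [0.4336, -0.2342, 0.0968]
tcp_rot: [0.707, 0.001, 0.707, -0.001]
contact_force: [-2.3, 1.5, 8.9]
width: 0.508
time: 16.18
position: [0.433, -0.2343, 0.1506]
tcp_rot: [0.707, 0.001, 0.708, -0.0]
contact_force: [0.9, 0.2, 1.0]
width: 0.789
time: 17.05
position: [0.656, -0.0316, 0.1498]
tcp_rot: [0.707, 0.0, 0.708, -0.001]
contact_force: [-0.5, -1.2, 0.3]
width: 0.787
```

```bash
python3 -m crank '[[[0,3,0,0],[30,0,0,0],[22,0,0,0],[0,0,0,0],[0,0,0,0]]]'; for i in 1 2 3; do python3 -m crank '[[[0,0,0,0]]]'|grep contact; done; python3 -m crank '[[[0,0,0,0],[0,0,0,0],[0,0,0,0],[0,0,0,0],[0,0,0,0]]]' 30 25;  python3 -m crank '[[[-4,0,0,0],[-4,0,0,0],[-4,0,0,0],[0,0,0,0],[0,0,0,0]]]';  for i in 1 2 3 4 5 6; do python3 -m crank '[[[0,0,0,0]]]'|grep contact; done;
```

```text
time: 17.68
position: [0.6572, -0.0287, 0.0995]
tcp_rot: [0.708, 0.001, 0.707, -0.001]
contact_force: [0.4, -0.1, -0.2]
width: 0.788
contact_force: [0.4, -0.6, 0.1]
contact_force: [-0.4, 0.4, 1.0]
contact_force: [-0.4, -0.1, 0.0]
time: 18.68
position: [0.6568, -0.0284, 0.0984]
tcp_rot: [0.707, 0.001, 0.707, -0.001]
contact_force: [-0.8, -0.9, 0.8]
width: 0.506
time: 19.3
position: [0.6567, -0.028, 0.1104]
tcp_rot: [0.707, 0.001, 0.707, -0.001]
contact_force: [0.3, 0.8, -2.7]
width: 0.507
contact_force: [0.3, -0.4, -3.2]
contact_force: [0.3, 0.5, -2.1]
contact_force: [-0.3, -0.3, -2.7]
contact_force: [0.1, 0.3, -1.5]
contact_force: [-0.9, -0.6, -2.6]
contact_force: [-0.3, -0.3, -1.7]
```

C weighs about 2.4 N (0.24 kg), so it goes to the bucket (left) tray.

```bash
python3 -m crank '[[[6,0,0,0],[6,0,0,0],[0,0,0,0],[0,25,-4,0],[0,30,-5,0],[0,30,-5,0],[0,30,-5,0],[0,30,-5,0],[0,30,-5,0],[0,0,0,0]]]'; python3 -m crank '[[[0,30,-5,0],[0,30,-3,0],[0,25,0,0],[0,12,0,0],[0,6,0,0],[0,0,0,0],[0,0,0,0]]]'
```

```text
time: 21.3
position: [0.627, 0.1517, 0.0981]
tcp_rot: [0.707, -0.0, 0.707, 0.002]
contact_force: [-0.3, -0.2, -1.6]
width: 0.505
time: 22.18
position: [0.6206, 0.2485, 0.0984]
tcp_rot: [0.707, 0.001, 0.707, -0.002]
contact_force: [0.2, 0.4, -2.1]
width: 0.507
```

```bash
python3 -m crank '[[[1,2,0,0],[1,0,0,0],[0,0,0,0]]]'; python3 -m crank '[[[0,0,0,0],[0,0,0,0],[0,0,0,0],[-25,0,0,0],[-30,0,0,0],[-40,0,0,0],[-40,0,0,0]]]' 74; python3 -m crank '[[[0,-50,-30,0],[0,-50,-30,0],[0,-50,-30,0],[0,-50,-20,0],[0,0,0,0],[0,0,0,0]]]'; python3 - <<'E'
from h import *
for n in("scene","side"):
    im,W=cloud(n); cv2.imwrite(f"pics/{n}_end.png",im[:,:,::-1])
    print(n); clusters(W,.117,.129,im,60,(.3,.8,-.32,.32))
    for s,x0 in((1,.559),(-1,.525)):
        m=(abs(W[...,2]-.05)<.02)&(s*W[...,1]>.17)&(s*W[...,1]<.3)&(abs(W[...,0]-x0)<.14)
        P=W[m]
E
```

```text
time: 22.55
position: [0.6212, 0.2499, 0.098]
tcp_rot: [0.708, 0.0, 0.707, -0.002]
contact_force: [-1.5, -2.9, 7.4]
width: 0.504
time: 23.42
position: [0.6201, 0.2524, 0.2324]
tcp_rot: [0.707, 0.001, 0.707, -0.0]
contact_force: [-0.0, -0.1, 0.1]
width: 0.789
time: 24.18
position: [0.5105, 0.0531, 0.2317]
tcp_rot: [0.707, 0.001, 0.707, -0.0]
contact_force: [0.4, 0.4, -0.2]
width: 0.785
scene
px [286. 144.] n 141 mean [ 0.4364 -0.2297  0.1244] rect [ 435. -232.] [49. 46.] 34.2 rgb [62. 66. 68.]
px [262. 156.] n 158 mean [ 0.5273 -0.2354  0.1243] rect [ 525. -238.] [48. 46.] 27.9 rgb [61. 63. 65.]
px [377. 187.] n 194 mean [0.4191 0.0971 0.1244] rect [416.  95.] [48. 45.] 37.6 rgb [13. 37. 85.]
px [377. 260.] n 310 mean [0.6225 0.2514 0.124 ] rect [621. 250.] [50. 45.] 39.0 rgb [66. 69. 72.]
side
px [375. 130.] n 168 mean [ 0.4328 -0.2282  0.1229] rect [ 433. -229.] [47. 48.] 6.3 rgb [ 98.  99. 102.]
px [368. 217.] n 252 mean [0.4156 0.0989 0.1228] rect [416.  97.] [46. 50.] 15.0 rgb [ 13.  64. 144.]
px [273. 255.] n 310 mean [0.6173 0.2517 0.1241] rect [618. 250.] [46. 47.] 13.4 rgb [112. 119. 121.]
```

View pics/side_end.png

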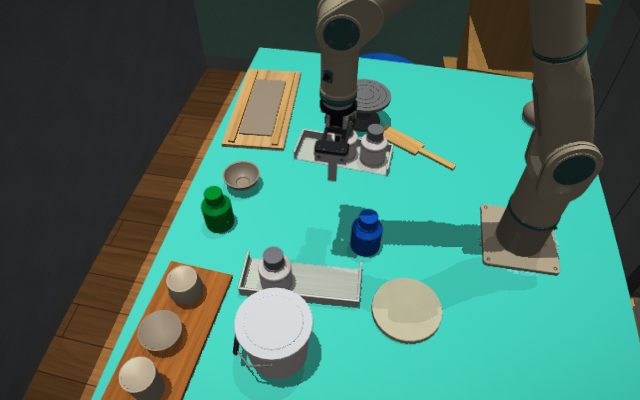

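View pics/scene_end.png

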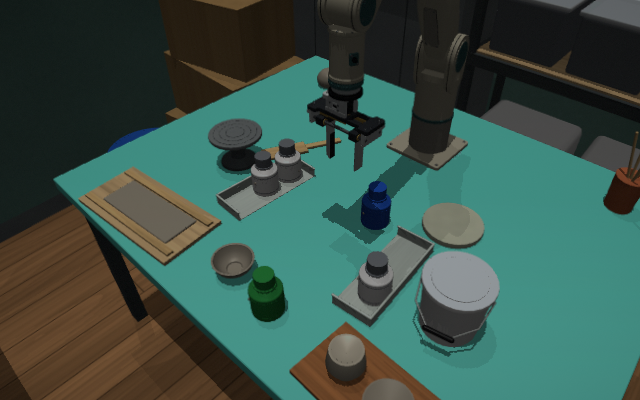

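The end views show jars A and B upright in the wheel tray, caps at (287,147) and (263,158) in the scene view. C is upright in the bucket tray at (377,262), and the bowl, paddle and bat look unmoved. All three jars are about 3–6 mm off the back rail, inside the 15 mm allowed, so I'm handing in.

```bash
python3 -c "
from workcell import robot
print(robot.state()['contact_force'],robot.close_job())"
```

```text
the job is handed in; nothing more can be done
[-0.04254697  0.37343517 -0.05469532] None
```

All three jars are weighed, sorted and in their trays, and the job is handed in at about 24 s of the 64 s allowed. I gripped each jar by its cap and lifted it about 12 mm.

| Jar | Weight in hand | Mass | Tray |
|---|---|---|---|
| Far-left jar of the row (B, started at x 0.55) | about 5.7 N | about 0.58 kg | right, beside the banding wheel |
| Near jar (A, started at x 0.44) | about 5.3 N | about 0.54 kg | right, beside the banding wheel |
| Far jar (C, started at x 0.66) | about 2.4 N | about 0.24 kg | left, beside the bucket |

**Final checks:**
- **Position:** The caps measured about (0.434, -0.231), (0.526, -0.237) and (0.620, 0.250), which leaves each jar's side roughly 3–6 mm from its back rail by my estimate (15 mm allowed). The jar in the middle of the wheel tray was hidden from the side camera in the last look, so that one rests on the scene camera alone.
- **State of the scene:** In the pictures the jars stand upright and the bowl, paddle and bat look unmoved, though I did not re-measure those. The gripper was well clear and touching nothing.
- **Readings that disagreed:** The weight readings scattered by up to about 1 N. The near jar's 5.3 N is close to the 5.0 N mark below which either tray would do, but clearly above the 4.4 N half-full line.
- **Sliding:** For most of each slide the gripper still carried much of the jar's weight, so the jars skimmed the bench rather than resting on it fully.

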